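# Vent a water filter and take off its cap of unknown thread

## Robot

A 6-joint arm with a two-finger parallel gripper is mounted at the origin on a cart in front of the work surface, level with it; the furniture and walls round the work are solid. World frame = base frame: x ahead of the robot, y to its left, z up, the work surface at z = 0. Lengths are in m, angles in rad, forces in N, time in s.
With the tool pointing down it reaches from about 0.35 to 0.725 m from the base axis. Payload 6 kg.
Tool frame: the origin (TCP) lies midway between the tips of the shut fingers; the grasp point (between the pads) lies 19 mm behind it (robot.pinch_z is the distance from the TCP to the grasp point, in m); z points along the fingers, x is the direction in which the jaws open and shut, and the axes are right-handed (so a half turn about z gives the same grasp; the last joint's range is limited). The gripper opens to 85 mm and grips with 20 to 120 N. Pads are 22 mm wide; open, the fingers measure 114 mm over their backs; the gripper's body (76 mm by 85 mm) begins 54 mm behind the grasp point. The pads swing forward as they close: fully open they stand 13 mm farther back than shut.
Start: joints at [1.464, 0.04, 0.085, 0, -1.615, -0.334], TCP at [0.256, 0.543, 0.231] pointing down, gripper open.
Joint ranges: [-2.56, 2.56], [-1.29, 2.01], [-1.08, 1.49], [-3.29, 1.98], [-2.81, -0.18], [-2.99, 2.99]. Speed limits (rad/s): [2.57, 2.57, 3.01, 3.14, 3.14, 3.14].

## Interface

Orientations are given as a unit quaternion [x, y, z, w].
In Python, from plant import robot, imaging gives the robot as it stands.
- The arm moves only by the tool apply_moves, never from a script. Its argument "motion" is a list of rows, each a list of 6 numbers: the shift along the tool's x, y, z in m, then the turn, a rotation vector about the tool's x, y, z in degrees. In form: [[tx, ty, tz, wx, wy, wz], ...]. A call has 1 to 20 rows; each row is the pose to reach, as a shift and turn from the pose commanded when the call began, along the tool's axes at that moment; what a row does not reach only later rows make up. A row lasts 1/10 s, in which the tool goes at most 50 mm and 8.59 degrees, less where a joint would pass 70% of its speed; a pose out of reach is approached as far as the arm can. A call with a gripper value outside its range is refused whole. "hand" is the opening, from 0 (shut) to 1 (fully open), set as the call begins (left out, the last holds). The fingers move at their own pace and stop on an object; "squeeze" is the grip in N (left out, the last holds). Time passes only in rows, so rows that repeat a pose let the fingers close. It gives the time, the measured TCP pose, the force and the opening at its end, in the units of the state.
- robot.get_obs(): the state, without advancing time (a new reading comes with each control period).
- imaging.capture(name): name is "side" or "top" or "wrist"; returns a dict with "color" (420x560x3 uint8, blue, green, red), "mtx" (3x3 intrinsics, pixels), "R" (3x3) and "t" (3): a world point X has camera coordinates R X + t. Camera axes: x right, y down, z forward; pixel columns grow to the right and rows downward; lengths in m; the calibration is good to about 2 mm. A picture is of the moment at which its call begins. There is no depth.
- robot.sign_off(): hands the job in, once; it reports no verdict.
The state is a dict: "t": time; "joint_positions": joint angles; "dq": joint speeds; "tau": joint torques, N m; "ee_pos": TCP position; "eef_rot": TCP orientation; "wrist_force": force on the tool from outside, world axes, zero at the start; "moment": the same for the moment, N m; "width": opening from 0.0 (shut) to 1.0 (fully open).
Only numpy, scipy, OpenCV 4.12 (cv2) and the standard library are available. Lean on these libraries where they do the work, as an engineer would, in place of code of your own. Each camera call takes 0.05 s, during which the arm holds its last target.

## Task

The water filter standing in the blue ring mat needs a new cartridge: first press its red relief plunger right down to the stop to let the pressure off, then unscrew its black cap. Nobody remembers which way its thread runs, so try both ways until the cap comes loose, lift it off to at least 5 cm above where it sat and finish still holding it in the gripper there, over its filter. Leave the filter in the yellow ring mat alone and do not knock over or push away the other things.

Things in the scene. Friction and masses are not known exactly. Their poses are not given: they have to be found in the camera images.
- filter_a: One of two outwardly identical water filters fixed to the worktop: white canister 84 mm across, steel head up to z = 70 mm, black cap on its axis. Origin: centre of its foot, z up. Its -x axis points to its red plunger, 95 mm off the axis on a steel arm (boss 32 mm across, top 79 mm above the worktop). The threads may be of opposite hands; nothing outside shows which.
- cap_a: Loose black round screw cap of filter_a, 46 mm in diameter, 40 mm tall, 56 to 112 g. Origin: centre of its underside, z up; closed, it is 74 mm above the worktop. A white line on its top lies along its x axis and, closed, along the filter's x axis. It has about 1.5 mm of sideways play.
- cap_a_top (a point): Centre of that cap's flat top, 114 mm above the worktop when closed. Coarse quarter-turn thread: the wrong way it stops dead within 10 degrees; the right way it turns freely, is loose from 55 to 110 degrees from closed (a stop comes soon after), then lifts straight off, clear of the neck after 20 mm. Locked, it rises 2 mm at most.
- plunger_a (a joint): Travel of filter_a's red plunger in m: 0 up, 0.012 fully down at its stop. Spring: about 3 N to start, 8 N at the stop; it comes up again when let go.
- plunger_a_top (a point): Centre of the top of filter_a's red mushroom-shaped plunger head (24 mm across), 102 mm above the worktop when up; pressed straight down.
- filter_b: One of two outwardly identical water filters fixed to the worktop: white canister 84 mm across, steel head up to z = 70 mm, black cap on its axis. Origin: centre of its foot, z up. Its -x axis points to its red plunger, 95 mm off the axis on a steel arm (boss 32 mm across, top 79 mm above the worktop). The threads may be of opposite hands; nothing outside shows which.
- cap_b: Loose black round screw cap of filter_b, 46 mm in diameter, 40 mm tall, 56 to 112 g. Origin: centre of its underside, z up; closed, it is 74 mm above the worktop. A white line on its top lies along its x axis and, closed, along the filter's x axis. It has about 1.5 mm of sideways play.
- cap_b_top (a point): Centre of that cap's flat top, 114 mm above the worktop when closed. Coarse quarter-turn thread: the wrong way it stops dead within 10 degrees; the right way it turns freely, is loose from 55 to 110 degrees from closed (a stop comes soon after), then lifts straight off, clear of the neck after 20 mm. Locked, it rises 2 mm at most.
- plunger_b (a joint): Travel of filter_b's red plunger in m: 0 up, 0.012 fully down at its stop. Spring: about 3 N to start, 8 N at the stop; it comes up again when let go.
- plunger_b_top (a point): Centre of the top of filter_b's red mushroom-shaped plunger head (24 mm across), 102 mm above the worktop when up; pressed straight down.
- ring_blue: Flat blue rubber ring mat on the worktop, 128 mm outside, 92 mm inside, 4 mm high; it lies round the foot of the filter that is to be opened (same centre). Origin at its centre, underside.
- ring_yellow: Flat yellow ring mat of the same size, round the foot of the filter to be left alone. Origin at its centre, underside. (Wall cabinets hang over the back of the worktop: from 0.6 m in front of the robot's base axis on, with their undersides 0.6 m above the worktop.)
- spice_jar: Spice jar with a red cap, 45 mm across, 106 mm tall; loose bystander standing on the worktop; origin at the centre of its underside.
- mug: White mug with grey dots, 82 mm across (114 mm with handle), 91 mm tall; loose bystander standing on the worktop; origin at the centre of its underside.
- tin: Short food tin, 75 mm across, 58 mm tall; loose bystander standing on the worktop; origin at the centre of its underside.
There are look-alikes about, which are no part of the job. Leave any green or turquoise look-alike of the cap_a alone.

How it is judged:
By the outcome, as a careful person would: the job done as asked, in the order asked, and still so for the second after the job is handed in, while the arm keeps its last pose, push and grip.
It also fails if it takes over 56 s, if anything falls off the work surface, if the arm or the gripper's body presses on something with over 40 N, if the wrist force passes 120 N, or if a joint passes its speed limit or range.

## Working session

There is one attempt and no reset: what is moved stays moved. The work goes in short steps, Python scripts to look and compute and a tool call to move; the robot and the scene stay as the last step left them, time stands still between calls to the robot, and variables do not carry over. Pictures are saved under pics/ and viewed, and the job is handed in when it is done.

Besides the shell and the picture viewer there is one more tool, called after "Call:" by a JSON object that holds its "method" and its "body". apply_moves: Moves the arm, as the interface text tells. Its arguments: {"type":"object","properties":{"motion":{"type":"array"},"hand":{"type":"number"},"squeeze":{"type":"number"}},"required":["motion"]}

```bash
ls; mkdir -p pics; python3 - <<'E'
from plant import robot, imaging
import cv2, numpy as np
o=robot.get_obs()
for k,v in o.items(): print(k,np.round(v,4))
for n in ("side","top","wrist"):
    c=imaging.capture(n); cv2.imwrite(f"pics/{n}0.png",c["color"]); np.savez(f"{n}0.npz",**c)
    print(n,c["mtx"].round(1).tolist(),c["R"].round(3).tolist(),c["t"].round(3).tolist())
E
```

```text
pics
t 0.0
joint_positions [ 1.4637e+00  4.0800e-02  8.3800e-02 -5.0000e-04 -1.6155e+00 -3.3370e-01]
dq [-0.0018  0.0009  0.0001  0.0011 -0.0021  0.0005]
tau [-4.00000e-04 -3.68198e+01  3.47411e+01  6.93190e+00 -5.50000e-03
  0.00000e+00]
ee_pos [0.2558 0.5424 0.2302]
eef_rot [-5.354e-01  8.446e-01 -5.000e-04 -7.000e-04]
wrist_force [-0.4766  0.5036 -0.0418]
moment [ 0.0072  0.0328 -0.0159]
width 1.0006
side [[394.6, 0.0, 277.7], [0.0, 394.6, 208.8], [0.0, 0.0, 1.0]] [[0.989, -0.145, -0.021], [-0.1, -0.568, -0.817], [0.107, 0.81, -0.577]] [-0.544, 0.145, 0.939]
top [[512.8, 0.0, 273.0], [0.0, 512.8, 206.5], [0.0, 0.0, 1.0]] [[-0.028, -0.999, 0.02], [-0.991, 0.025, -0.131], [0.131, -0.024, -0.991]] [-0.001, 0.569, 1.425]
wrist [[376.7, 0.0, 279.1], [0.0, 376.7, 210.2], [0.0, 0.0, 1.0]] [[-0.426, -0.905, 0.001], [-0.861, 0.406, 0.305], [-0.276, 0.129, -0.952]] [0.6, -0.039, 0.379]
```

View pics/side0.png

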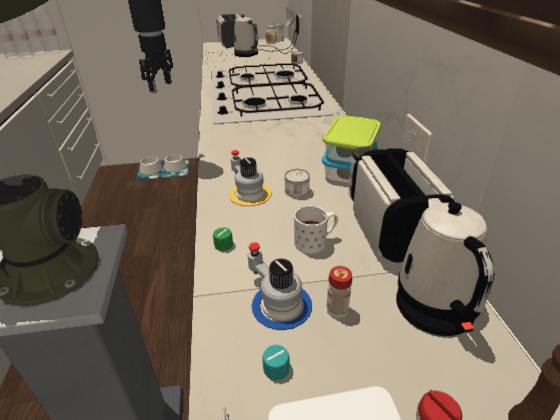

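View pics/top0.png

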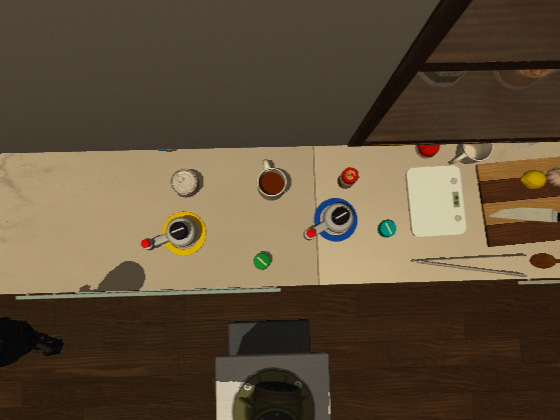

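View pics/wrist0.png

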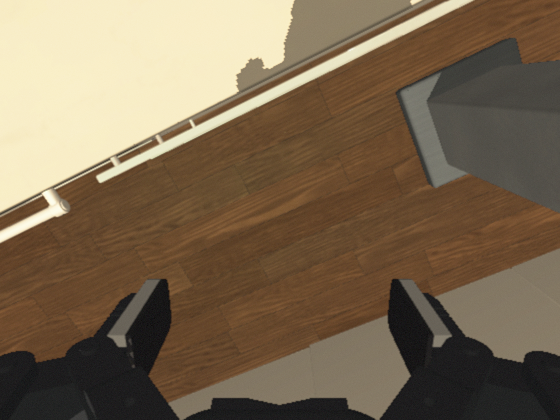

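The pictures show the blue mat with its filter at top (336,219) and side (282,305), and its red plunger at top (311,233) and side (254,247). The spice jar is at top (349,177), the mug at (272,182), and the turquoise and green look-alike caps at (387,228) and (262,260). I'll measure next.

```bash
cat > h.py <<'E'
import numpy as np, cv2
def load(n): return dict(np.load(n))
def bp(c,uv,z):
    d=np.linalg.inv(c["mtx"])@np.array([uv[0],uv[1],1.]); R=c["R"];t=c["t"]
    o=-R.T@t; d=R.T@d; s=(z-o[2])/d[2]; return o+s*d
def proj(c,X):
    p=c["mtx"]@(c["R"]@np.asarray(X,float)+c["t"]); return p[:2]/p[2]
def tri(cs,uvs):
    A=[];b=[]
    for c,uv in zip(cs,uvs):
        d=np.linalg.inv(c["mtx"])@np.array([uv[0],uv[1],1.]);d=c["R"].T@d;d/=np.linalg.norm(d);o=-c["R"].T@c["t"]
        P=np.eye(3)-np.outer(d,d);A.append(P);b.append(P@o)
    return np.linalg.lstsq(np.vstack(A),np.hstack(b),rcond=None)[0]
E
python3 - <<'E'
from h import *
T=load("top0.npz");S=load("side0.npz")
for n,c,roi in (("top",T,(290,190,365,250)),("side",S,(235,235,330,330))):
    im=c["color"];hsv=cv2.cvtColor(im,cv2.COLOR_BGR2HSV)
    x0,y0,x1,y1=roi
    m=np.zeros(im.shape[:2],bool);m[y0:y1,x0:x1]=1
    b=(m&(hsv[...,0]>100)&(hsv[...,0]<130)&(hsv[...,1]>150)).astype(np.uint8)
    pts=cv2.findNonZero(b); h=cv2.convexHull(pts)
    q=np.array([bp(c,p,0.004)[:2] for p in h[:,0,:]])
    (cx,cy),r=cv2.minEnclosingCircle(q.astype(np.float32)); print(n,"ring",cx,cy,r)
    r_=(m&((hsv[...,0]<8)|(hsv[...,0]>172))&(hsv[...,1]>150)&(hsv[...,2]>80))
    ys,xs=np.nonzero(r_); u=(xs.mean(),ys.mean());print("red",u,len(xs),xs.min(),xs.max(),ys.min(),ys.max(),bp(c,u,0.098))
    cv2.imwrite(f"pics/{n}_crop.png",cv2.resize(im[y0-10:y1+10,x0-10:x1+10],None,fx=6,fy=6,interpolation=cv2.INTER_CUBIC))
E
```

```text
top ring 0.5312532782554626 -0.19864915311336517 0.06282513588666916
red (np.float64(310.55172413793105), np.float64(232.74137931034483)) 58 307 314 229 237 [ 0.48601649 -0.11508167  0.098     ]
side ring 0.5287354588508606 -0.1985584795475006 0.06279794126749039
red (np.float64(256.94520547945206), np.float64(247.83561643835617)) 73 249 329 243 280 [ 0.48996467 -0.11797762  0.098     ]
```

View pics/top_crop.png

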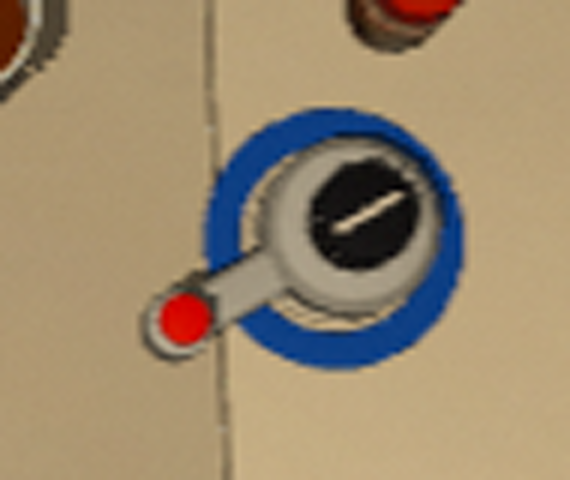

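View pics/side_crop.png

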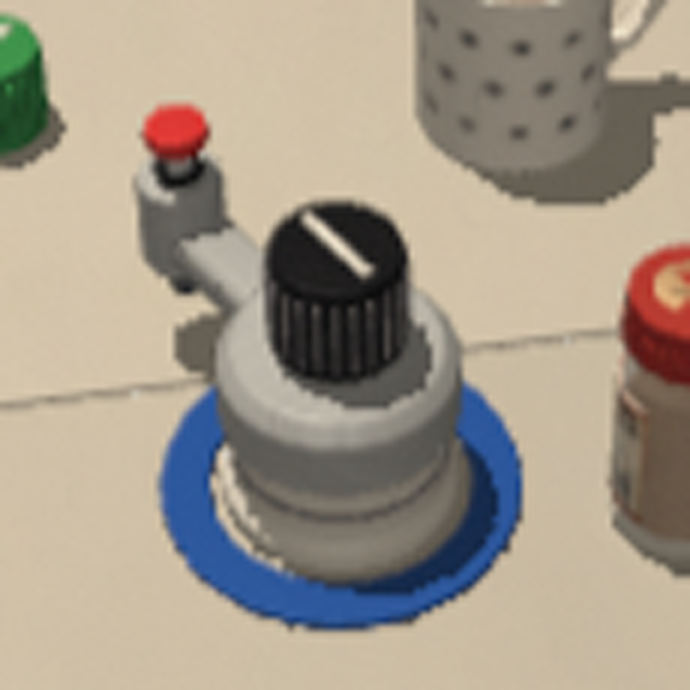

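```bash
python3 - <<'E'
from h import *
from scipy.spatial.transform import Rotation as R
T=load("top0.npz");S=load("side0.npz")
print("plunger tri",tri([T,S],[(310.5,232.7),(254.3,246.8)]), bp(S,(254.3,246.8),.1))
ct=(364/6+280,213/6+180); cs=(338/6+225,245/6+225)
print("captop",bp(T,ct,.114),bp(S,cs,.114),tri([T,S],[ct,cs]))
a=bp(T,(335/6+280,228/6+180),.114);b=bp(T,(403/6+280,195/6+180),.114);d=b-a;print("line ang",np.degrees(np.arctan2(d[1],d[0])))
a=bp(S,(306/6+225,215/6+225),.114);b=bp(S,(369/6+225,273/6+225),.114);d=b-a;print("line ang",np.degrees(np.arctan2(d[1],d[0])))
print("jar",bp(T,(349.5,176),.106),bp(S,(340.5,273),.106))
print("mug",bp(T,(272,182),.09), "turq",bp(T,(387,228),.04))
A=R.from_quat([-.5354,.8446,-.0005,-.0007]).as_matrix();print(A.round(3))
print("to above plunger",A.T@(np.array([.486,-.116,.15])-[.2558,.5424,.2302]))
E
```

```text
plunger tri [ 0.48536088 -0.11484841  0.0990647 ] [ 0.48461797 -0.11601239  0.1       ]
captop [ 0.52924144 -0.19681218  0.114     ] [ 0.53035679 -0.19774384  0.114     ] [ 0.52989996 -0.19696358  0.11320476]
line ang -65.74318511748902
line ang -62.02436495977262
jar [ 0.63860463 -0.22738695  0.106     ] [ 0.64104996 -0.22804054  0.106     ]
mug [ 0.63002953 -0.01441253  0.09      ] turq [ 0.49822541 -0.33888603  0.04      ]
[[-0.427 -0.904 -0.001]
 [-0.904  0.427 -0.002]
 [ 0.002 -0.    -1.   ]]
to above plunger [ 0.49709032 -0.48912019  0.08110052]
```

Call:
{"method": "apply_moves", "body": {"motion": [[0.498,-0.49,0.06,0,0,100],[0.498,-0.49,0.06,0,0,100],[0.498,-0.49,0.06,0,0,100],[0.498,-0.49,0.06,0,0,100],[0.498,-0.49,0.06,0,0,100],[0.498,-0.49,0.06,0,0,100],[0.498,-0.49,0.06,0,0,100],[0.498,-0.49,0.06,0,0,100],[0.498,-0.49,0.06,0,0,100],[0.498,-0.49,0.06,0,0,100],[0.498,-0.49,0.06,0,0,100],[0.498,-0.49,0.06,0,0,100],[0.498,-0.49,0.06,0,0,100],[0.498,-0.49,0.06,0,0,100],[0.498,-0.49,0.06,0,0,100],[0.498,-0.49,0.06,0,0,100],[0.498,-0.49,0.06,0,0,100],[0.498,-0.49,0.06,0,0,100]], "hand": 0, "squeeze": 60}}

```text
t: 1.95
ee_pos: [0.4867, -0.1156, 0.1717]
eef_rot: [0.302, 0.953, 0.0, 0.0]
wrist_force: [-0.2, 0.5, 0.1]
width: -0.001
```

```bash
cat > st.py <<'E'
from plant import robot, imaging
from h import *
import sys
from scipy.spatial.transform import Rotation as R
def st(target=None):
    o=robot.get_obs()
    A=R.from_quat(o["eef_rot"]).as_matrix()
    print("t",round(o["t"],2),"q",np.round(o["joint_positions"],3),"p",np.round(o["ee_pos"],4),"zax",A[:,2].round(3),"yaw",round(float(np.degrees(np.arctan2(A[1,0],A[0,0]))),1),"F",np.round(o["wrist_force"],1),"M",np.round(o["moment"],2),"w",round(float(o["width"]),3))
    if target is not None: print("move",(A.T@(np.array(target)-o["ee_pos"])).round(4))
    return o
E
python3 - <<'E'
from st import *
st([.4855,-.115,.112])
c=imaging.capture("wrist");cv2.imwrite("pics/w1.png",c["color"]);np.savez("w1.npz",**c)
print(proj(c,[.4855,-.115,.102]),proj(c,[.5298,-.1973,.114]))
E
```

```text
t 1.95 q [ 0.17  -0.23  -0.275 -0.    -1.525 -0.784] p [ 0.4867 -0.1156  0.1717] zax [ 0.001  0.    -1.   ] yaw 144.9 F [-0.2  0.5  0.1] M [0.06 0.05 0.02] w -0.001
move [ 0.0014 -0.0002  0.0597]
[281.37621367 225.06213838] [124.73279878 158.93013223]
```

View pics/w1.png

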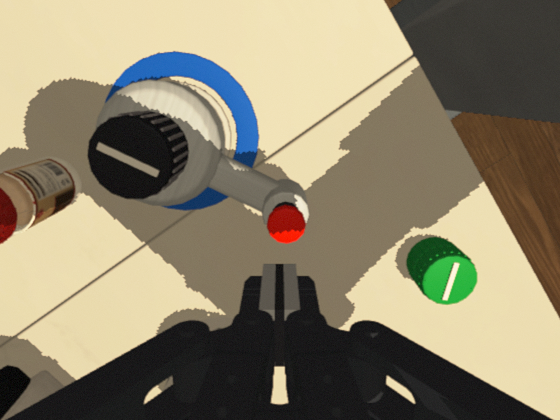

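The plunger head is at (286,224), predicted at (281,225), and the cap top at (129,157), predicted at (125,159). Both agree to about 2 mm. Now I'll press.

Call:
{"method": "apply_moves", "body": {"motion": [[0.001,0,0.03,0,0,0],[0.001,0,0.06,0,0,0],[0.001,0,0.068,0,0,0],[0.001,0,0.074,0,0,0],[0.001,0,0.079,0,0,0],[0.001,0,0.082,0,0,0],[0.001,0,0.083,0,0,0],[0.001,0,0.083,0,0,0]]}}

```text
t: 2.8
ee_pos: [0.4866, -0.1161, 0.0909]
eef_rot: [0.302, 0.953, 0.0, 0.001]
wrist_force: [-3.9, 2.9, 6.7]
width: 0.001
```

```bash
python3 - <<'E'
from st import *
st()
E
```

```text
t 2.8 q [ 1.700e-01 -2.060e-01 -4.020e-01  1.000e-03 -1.372e+00 -7.850e-01] p [ 0.4866 -0.1161  0.0909] zax [ 0.003 -0.    -1.   ] yaw 144.8 F [-3.9  2.9  6.7] M [ 0.71  1.55 -0.01] w 0.001
```

Call:
{"method": "apply_moves", "body": {"motion": [[0,0,0.002,0,0,0],[0,0,0.004,0,0,0],[0,0,0.004,0,0,0]]}}

```text
t: 3.1
ee_pos: [0.4871, -0.1163, 0.09]
eef_rot: [0.302, 0.953, 0.0, 0.002]
wrist_force: [-11.5, 5.4, 20.8]
width: -0.0
```

```bash
python3 - <<'E'
from st import *
st()
c=imaging.capture("side");cv2.imwrite("pics/s2.png",cv2.resize(c["color"][200:330,200:360],None,fx=5,fy=5,interpolation=cv2.INTER_CUBIC))
c=imaging.capture("wrist");cv2.imwrite("pics/w2.png",c["color"])
E
```

```text
t 3.1 q [ 0.17  -0.206 -0.405  0.002 -1.368 -0.785] p [ 0.4871 -0.1163  0.09  ] zax [ 0.005 -0.001 -1.   ] yaw 144.8 F [-11.5   5.4  20.8] M [1.96 4.05 0.05] w -0.0
```

View pics/s2.png

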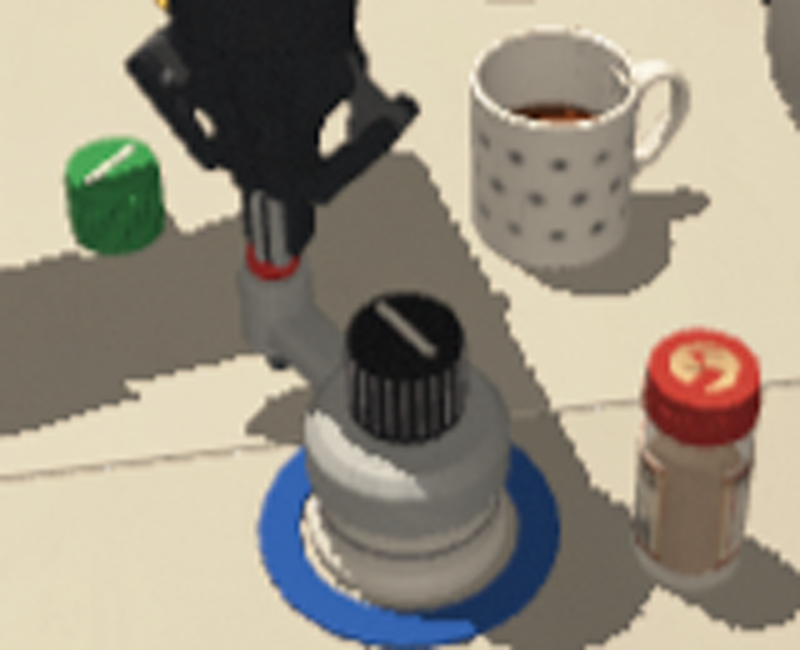

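View pics/w2.png

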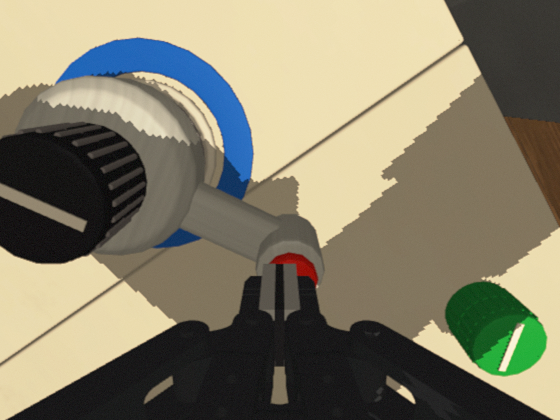

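Force is 20.8 N at z = 0.090, the full 12 mm, and it rises steeply. The red rim at side crop (272,265) sits right on the boss, so the plunger is at its stop. Next I'll release and move over the cap.

Call:
{"method": "apply_moves", "body": {"motion": [[0,0,-0.03,0,0,0],[0,0,-0.07,0,0,0],[0,0,-0.075,0,0,0],[-0.083,-0.042,-0.075,0,0,55],[-0.083,-0.042,-0.075,0,0,55],[-0.083,-0.042,-0.075,0,0,55],[-0.083,-0.042,-0.075,0,0,55],[-0.083,-0.042,-0.075,0,0,55],[-0.083,-0.042,-0.075,0,0,55],[-0.083,-0.042,-0.075,0,0,55],[-0.083,-0.042,-0.075,0,0,55],[-0.083,-0.042,-0.075,0,0,55]], "hand": 1}}

```text
t: 4.4
ee_pos: [0.5298, -0.1984, 0.16]
eef_rot: [0.708, 0.706, 0.0, 0.001]
wrist_force: [0.9, -0.4, 0.2]
width: 1.002
```

```bash
python3 - <<'E'
from st import *
st([.5298,-.1973,.076])
c=imaging.capture("wrist");cv2.imwrite("pics/w3.png",c["color"]);np.savez("w3.npz",**c)
print(proj(c,[.5298,-.1973,.114]))
E
```

```text
t 4.4 q [-0.003 -0.049 -0.133  0.    -1.485 -1.57 ] p [ 0.5298 -0.1984  0.16  ] zax [ 0.001 -0.    -1.   ] yaw 89.9 F [ 0.9 -0.4  0.2] M [ 0.01 -0.02  0.02] w 1.002
move [ 0.0012 -0.0001  0.084 ]
[280.00127322 241.09292752]
```

View pics/w3.png

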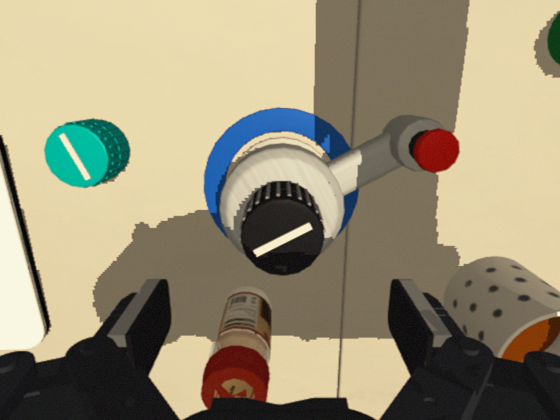

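j6 runs opposite to what I assumed, so I'll turn back 90° for equal room both ways. The cap top is at (283,238), predicted at (280,241), which is good. I'll descend and grip.

Call:
{"method": "apply_moves", "body": {"motion": [[0.001,0,0,0,0,-90],[0.001,0,0,0,0,-90],[0.001,0,0,0,0,-90],[0.001,0,0,0,0,-90],[0.001,0,0,0,0,-90],[0.001,0,0,0,0,-90],[0.001,0,0,0,0,-90],[0.001,0,0,0,0,-90],[0.001,0,0,0,0,-90],[0.001,0,0,0,0,-90],[0.001,0,0.01,0,0,-90],[0.001,0,0.04,0,0,-90],[0.001,0,0.07,0,0,-90],[0.001,0,0.084,0,0,-90],[0.001,0,0.084,0,0,-90],[0.001,0,0.084,0,0,-90]]}}

```text
t: 6.05
ee_pos: [0.53, -0.1978, 0.0767]
eef_rot: [0.002, 1.0, -0.001, 0.001]
wrist_force: [0.4, -0.1, 0.4]
width: 1.0
```

```bash
python3 - <<'E'
from st import *
st([.5298,-.1973,.076])
c=imaging.capture("wrist");cv2.imwrite("pics/w4.png",c["color"])
E
```

```text
t 6.05 q [-2.000e-03 -1.500e-02 -2.540e-01  1.000e-03 -1.331e+00 -2.000e-03] p [ 0.53   -0.1978  0.0767] zax [ 0.001 -0.001 -1.   ] yaw 179.8 F [ 0.4 -0.1  0.4] M [-0.06 -0.05 -0.03] w 1.0
move [0.0002 0.0005 0.0007]
```

View pics/w4.png

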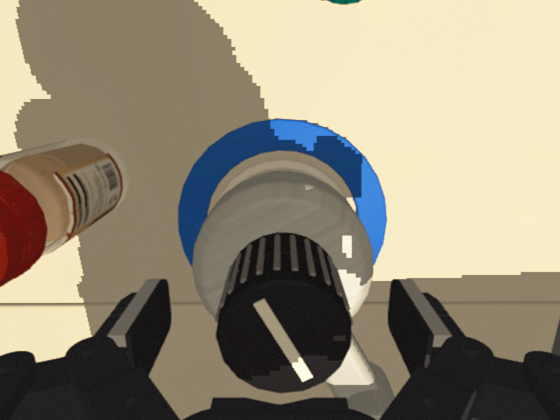

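The cap is centred between the pads, with its top at (283,335), the pads at x = 140 and 420, and both clear. Now I'll close.

Call:
{"method": "apply_moves", "body": {"motion": [[0,0,0,0,0,0],[0,0,0,0,0,0],[0,0,0,0,0,0],[0,0,0,0,0,0],[0,0,0,0,0,0],[0,0,0,0,0,0],[0,0,0,0,0,0],[0,0,0,0,0,0]], "hand": 0, "squeeze": 50}}

```text
t: 6.9
ee_pos: [0.5298, -0.1976, 0.0763]
eef_rot: [0.002, 1.0, -0.0, 0.001]
wrist_force: [-1.3, 1.1, 5.9]
width: 0.526
```

```bash
python3 - <<'E'
from st import *
st([.5298,-.1973,.076])
c=imaging.capture("wrist");cv2.imwrite("pics/w5.png",c["color"])
E
```

```text
t 6.9 q [-2.00e-03 -1.50e-02 -2.54e-01  1.00e-03 -1.33e+00 -3.00e-03] p [ 0.5298 -0.1976  0.0763] zax [ 0.001 -0.001 -1.   ] yaw 179.8 F [-1.3  1.1  5.9] M [0.23 0.29 0.02] w 0.526
move [0.     0.0003 0.0003]
```

View pics/w5.png

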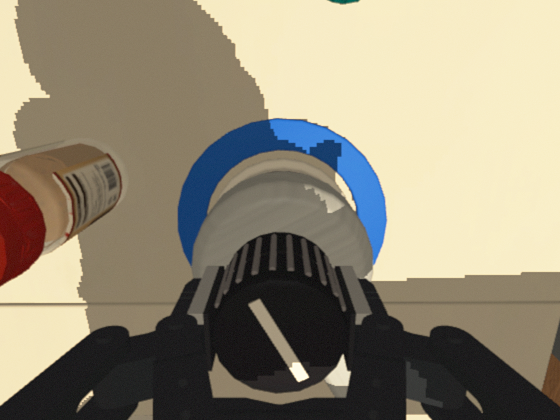

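The cap is gripped at 45 mm, its line running from (255,305) to (303,377). I'll try clockwise (tool +z) by 14° first.

Call:
{"method": "apply_moves", "body": {"motion": [[0,0,0,0,0,4],[0,0,0,0,0,8],[0,0,0,0,0,11],[0,0,0,0,0,14]]}}

```text
t: 7.35
ee_pos: [0.5282, -0.1985, 0.0762]
eef_rot: [0.124, 0.992, -0.001, -0.001]
wrist_force: [-7.6, -7.1, 4.1]
width: 0.526
```

```bash
python3 - <<'E'
from st import *
st()
c=imaging.capture("wrist");cv2.imwrite("pics/w6.png",c["color"])
E
```

```text
t 7.35 q [-0.002 -0.015 -0.256  0.003 -1.333 -0.247] p [ 0.5282 -0.1985  0.0762] zax [-0.003 -0.003 -1.   ] yaw 165.7 F [-7.6 -7.1  4.1] M [-3.06  2.64  1.09] w 0.526
```

View pics/w6.png

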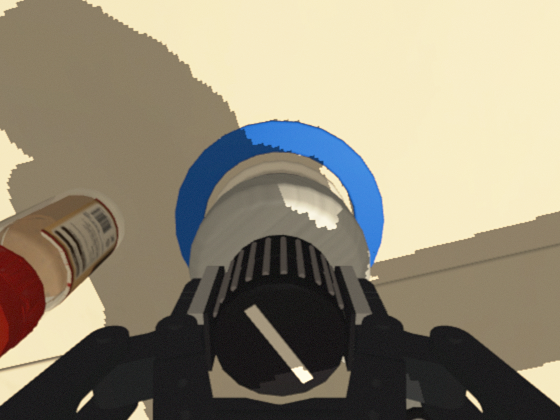

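Relative to the gripper, the line swung about 7°, now (247,308) to (308,380). The moment is 1.1 N m, so clockwise is blocked and the pads slipped. I'll turn the other way.

Call:
{"method": "apply_moves", "body": {"motion": [[0,0,0,0,0,-5],[0,0,0,0,0,-11],[0,0,0,0,0,-17],[0,0,0,0,0,-23],[0,0,0,0,0,-29],[0,0,0,0,0,-35],[0,0,0,0,0,-35]]}}

```text
t: 8.1
ee_pos: [0.5303, -0.1975, 0.0763]
eef_rot: [-0.181, 0.984, -0.0, 0.001]
wrist_force: [1.3, 0.6, 4.2]
width: 0.526
```

```bash
python3 - <<'E'
from st import *
st()
c=imaging.capture("wrist");cv2.imwrite("pics/w7.png",c["color"])
E
```

```text
t 8.1 q [-1.000e-03 -1.500e-02 -2.540e-01  1.000e-03 -1.329e+00  3.650e-01] p [ 0.5303 -0.1975  0.0763] zax [ 0.002 -0.001 -1.   ] yaw -159.2 F [1.3 0.6 4.2] M [ 0.29 -0.38  0.01] w 0.526
```

View pics/w7.png

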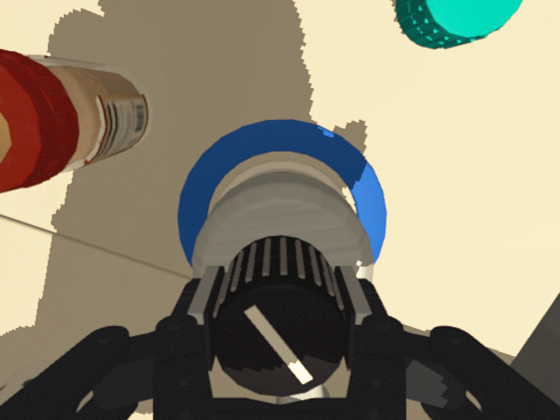

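The line is unchanged in the gripper frame, at (247,308) to (306,380), and the moment is about 0, so counterclockwise turns freely. I'll go on to about 82°.

Call:
{"method": "apply_moves", "body": {"motion": [[0,0,0,0,0,-7],[0,0,0,0,0,-14],[0,0,0,0,0,-21],[0,0,0,0,0,-28],[0,0,0,0,0,-35],[0,0,0,0,0,-42],[0,0,0,0,0,-48],[0,0,0,0,0,-54],[0,0,0,0,0,-54]]}}

```text
t: 9.05
ee_pos: [0.5301, -0.1975, 0.0763]
eef_rot: [-0.607, 0.795, -0.001, 0.001]
wrist_force: [1.4, 0.8, 5.6]
width: 0.527
```

```bash
python3 - <<'E'
from st import *
st()
c=imaging.capture("wrist");cv2.imwrite("pics/w8.png",c["color"])
E
```

```text
t 9.05 q [-2.000e-03 -1.500e-02 -2.540e-01  1.000e-03 -1.330e+00  1.306e+00] p [ 0.5301 -0.1975  0.0763] zax [ 0.002 -0.001 -1.   ] yaw -105.3 F [1.4 0.8 5.6] M [ 0.39 -0.21 -0.  ] w 0.527
```

View pics/w8.png

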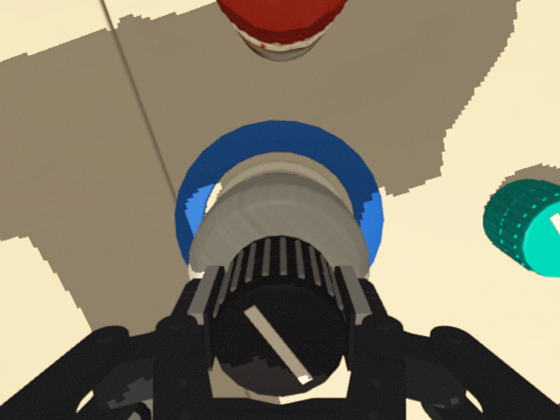

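The cap turned along with the gripper without slipping. I'll lift gently and watch the force.

Call:
{"method": "apply_moves", "body": {"motion": [[0,0,-0.003,0,0,0],[0,0,-0.007,0,0,0],[0,0,-0.01,0,0,0]]}}

```text
t: 9.4
ee_pos: [0.5288, -0.1974, 0.0849]
eef_rot: [-0.607, 0.795, 0.001, -0.001]
wrist_force: [0.1, -0.3, -0.6]
width: 0.524
```

Call:
{"method": "apply_moves", "body": {"motion": [[0,0,-0.01,0,0,0],[0,0,-0.025,0,0,0],[0,0,-0.045,0,0,0],[0,0,-0.065,0,0,0],[0,0,-0.075,0,0,0],[0,0,-0.075,0,0,0],[0,0,-0.075,0,0,0]]}}

```text
t: 10.1
ee_pos: [0.5292, -0.1973, 0.1599]
eef_rot: [-0.607, 0.795, 0.0, -0.0]
wrist_force: [0.7, 0.3, -0.9]
width: 0.519
```

```bash
python3 - <<'E'
from st import *
st([.53,-.1975,.16])
for n in ("wrist","side","top"):
    c=imaging.capture(n);im=c["color"]
    if n=="side": im=cv2.resize(im[180:330,200:360],None,fx=4,fy=4)
    cv2.imwrite(f"pics/{n}9.png",im)
E
```

```text
t 10.1 q [-0.002 -0.049 -0.134 -0.    -1.487  1.306] p [ 0.5292 -0.1973  0.1599] zax [-0.  0. -1.] yaw -105.3 F [ 0.7  0.3 -0.9] M [ 0.    0.06 -0.08] w 0.519
move [-0.     -0.0009 -0.0001]
```

View pics/side9.png

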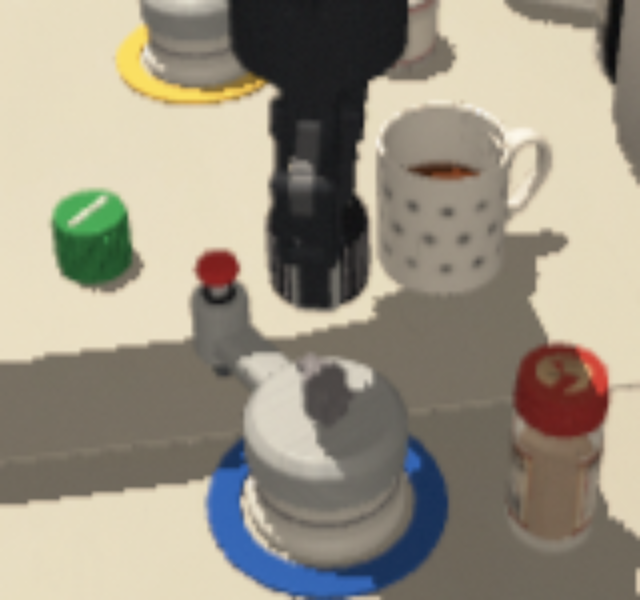

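View pics/wrist9.png

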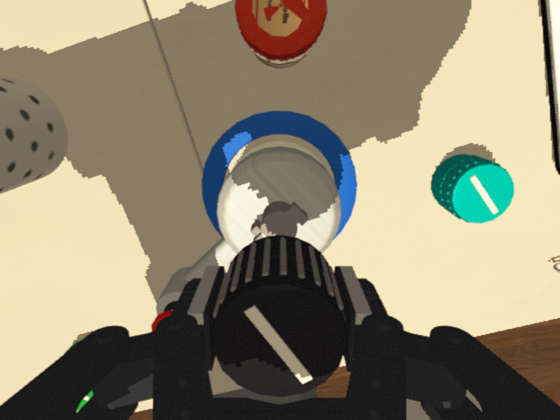

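View pics/top9.png

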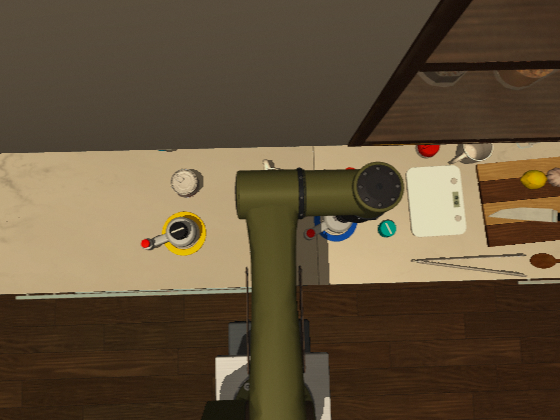

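The cap is in the jaws (side crop (318,250)), well above the open neck at (325,390), and its position in the wrist image hasn't changed. The opening reading crept down slightly, so I'll check that the grip is stable before handing in.

Call:
{"method": "apply_moves", "body": {"motion": [[0,0,0,0,0,0],[0,0,0,0,0,0],[0,0,0,0,0,0],[0,0,0,0,0,0],[0,0,0,0,0,0],[0,0,0,0,0,0],[0,0,0,0,0,0],[0,0,0,0,0,0],[0,0,0,0,0,0],[0,0,0,0,0,0]]}}

```text
t: 11.25
ee_pos: [0.5294, -0.1974, 0.1604]
eef_rot: [-0.607, 0.795, -0.0, -0.0]
wrist_force: [0.2, -0.5, -1.0]
width: 0.527
```

```bash
python3 - <<'E'
from st import *
st()
c=imaging.capture("wrist");a=cv2.imread("pics/wrist9.png");cv2.imwrite("pics/w10.png",c["color"])
print(cv2.absdiff(a,c["color"])[230:400,200:360].mean())
E
```

```text
t 11.25 q [-0.002 -0.049 -0.133  0.    -1.487  1.306] p [ 0.5294 -0.1974  0.1604] zax [ 0. -0. -1.] yaw -105.3 F [ 0.2 -0.5 -1. ] M [-0.    0.03  0.01] w 0.527
2.657953431372549
```

View pics/w10.png

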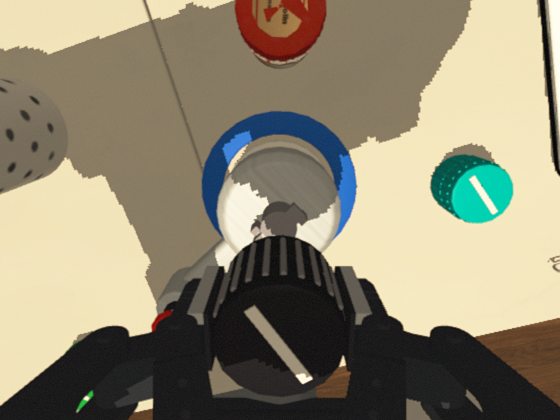

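The grip is stable: the opening is 0.527, so the change was sensor noise, and the line is still at (247,308) to (308,380). Handing in.

```bash
python3 -c "
from plant import robot
print(robot.sign_off())"
```

```text
the job is handed in; nothing more can be done
None
```

The cap of the filter in the blue mat is off and held in the gripper over its filter, about 84 mm above where it sat. I handed the job in at about 11 s.

- **Plunger:** I pressed it the full 12 mm with the shut fingers. The wrist force read about 21 N at the bottom, and the picture showed the red head right down on its boss. Then I let it come up again.
- **Thread:** Clockwise stopped dead; the moment reached about 1.1 N m and the pads slipped about 7°. Counterclockwise it turned freely to about 82° from closed, and the cap then lifted with no resistance.
- **Last checks:** The grip held steady for 1 s, with the opening at 0.527 and the cap unchanged in the wrist picture. One earlier reading of 0.519 disagreed, but I put that down to noise because it went back. The yellow-mat filter, mug, jar, tin and look-alike caps appeared undisturbed. The arm hid the mug and jar from the top camera, so I judged those two from the side and wrist pictures.

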